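# Pull the dust tray and reset the extractor counter

## Robot

A 6-joint arm with a two-finger parallel gripper is mounted at the origin on the work surface. World frame = base frame: x ahead of the robot, y to its left, z up, the work surface at z = 0. Lengths are in mm, angles in degrees, forces in N, time in s.
With the tool pointing down it reaches from about 350 to 850 mm from the base axis. Payload 8.1 kg.
Tool frame: the origin (TCP) lies midway between the tips of the shut fingers; the grasp point (between the pads) lies 19 mm behind it (r.pinch_z is the distance from the TCP to the grasp point, in mm); z points along the fingers, y is the line along which they close (so a half turn about z gives the same grasp; the last joint's range is limited). The gripper opens to 85 mm and grips with 20 to 120 N. Pads are 22 mm wide; open, the fingers measure 114 mm over their backs; the gripper's body (76 mm by 85 mm) begins 54 mm behind the grasp point. The pads swing forward as they close: fully open they stand 13 mm farther back than shut.
Start: joints at [63.289, 7.471, 85.268, -0, 87.261, -4.893], TCP at [222.977, 557.034, 231.292] pointing down, gripper open.
Joint ranges: [-169.43, 169.43], [-51.17, 129.36], [1.28, 143.12], [-76.62, 256.62], [0, 156.53], [-152.29, 152.29]. Speed limits (degrees/s): [136.94, 136.94, 159.86, 180, 180, 180].

## Interface

Orientations are given as [roll, pitch, yaw] about the fixed x, y, z axes, in that order (R = Rz(yaw) Ry(pitch) Rx(roll)).
In Python, from bench import r gives the robot as it stands.
- The arm moves only by the shell command python3 -m jog 'ROWS' [OPENING] [FORCE]. ROWS is JSON, one flat list of numbers, 6 for each row, row after row: the shift along the tool's x, y, z in m, then the turn, a rotation vector about the tool's x, y, z in rad. A call has 1 to 8 rows; each row is the pose to reach, as a shift and turn from the pose commanded when the call began, along the tool's axes at that moment; what a row does not reach only later rows make up. A row lasts 1/8 s, in which the tool goes at most 62.5 mm and 10.7 degrees, less where a joint would pass 70% of its speed; a pose out of reach is approached as far as the arm can. A call with a gripper value outside its range is refused whole. OPENING is the opening, from -1 (shut) to 1 (fully open), set as the call begins (- or left out, the last holds). The fingers move at their own pace and stop on an object; FORCE is the grip in N (left out, the last holds). Time passes only in rows, so rows that repeat a pose let the fingers close. It gives the time, the measured TCP pose, the force, the opening and the grip force at its end, in the units of the state.
- r.sense(): the state, without advancing time (a new reading comes with each control period).
- r.snapshot(name): name is "side" or "top" or "wrist"; returns a dict with "pixels" (384x512x3 uint8, red, green, blue), "range_z" (384x512 float32, mm along the optical axis (not along the pixel's ray), 0 where there is no reading), "K" (3x3 intrinsics, pixels), "rvec" (rotation vector, rad) and "tvec" (3), from world to camera coordinates, as OpenCV has them. Camera axes: x right, y down, z forward; pixel columns grow to the right and rows downward; lengths in mm; the calibration is good to about 2 mm. A picture is of the moment at which its call begins.
- r.hand_in(): hands the job in; it is judged then, once.
Trained networks look in a picture, given as the dict that the camera call returned (one of the last four; its "shot" number tells which), for a name from the list of things; names that differ only in an ending like _2 or _b are one class to them, and where a whole thing is asked for, a point or a joint stands for the part that bears it (a point fixed in the world has none). Each returns a list of dicts, best first, with "score" (0 to 1); they miss things now and then, are a little off and sometimes report something else, mostly with a low value. They report only what shows in the picture. A call takes as long as a camera call.
- r.look_for(picture, target): "bbox" ([left, top, right, bottom] in pixels, round what is visible of it).
- r.outline_of(picture, target): "region" (384x512 bool, what is visible of it) and "bbox" ([left, top, right, bottom] in pixels, round what is visible of it).
The state is a dict: "time": time; "joint_pos": joint angles; "qd": joint speeds; "joint_efforts": joint torques, N m; "tool_pos": TCP position; "tcp_rot": TCP orientation; "ft_force": force on the tool from outside, world axes, zero at the start; "wrist_torque": the same for the moment, N m; "finger_gap": finger opening in mm; "grip_force": force on a finger pad.
Only numpy, scipy, OpenCV 4.12 (cv2) and the standard library are available. Lean on these libraries where they do the work, as an engineer would, in place of code of your own. Each camera call takes 0.05 s, during which the arm holds its last target. There are 200 camera calls.

## Task

The bench dust extractor in the cobbler's shop needs its tray serviced: pull the dust tray out all the way to its stop and leave it out. Then take the long square-handled pick from the tool rack and, with its tip, push the recessed reset button on the sloping panel fully down for about a second. Stand the pick back in the same hole of the rack, leaving the other things on the bench where they are.

Things in the scene. Friction and masses are not known exactly. Their poses are not given: they have to be found in the camera images.
- extractor: Grey steel dust extractor, 280 mm deep (x), 240 wide (y), 226 high, fixed. Origin: centre of its underside; local -x is its front. A panel facing front and up, sloping 40 degrees from level, rises from its lip (x=-140, z=125 mm) to the flat top (x=-20, z=226). On the panel: a black round knob (y=-55, 20 mm proud, not used), a display, and at y=+50 the recessed button.
- tray (a joint): How far the steel dust tray is pulled out, in m: 0 closed, 0.12 at its stop. It slides along the extractor's local -x; about 5 N moves it and it stays where it is left. Its 230 mm wide front covers z=13 to 113 mm; when closed the front's face is at local x=-155 mm.
- tray_handle (a point): Middle of the tray's handle bar (moves with the tray): dark bar 12 mm thick, 110 mm long along the extractor's y, 90 mm above the bench, 50 mm in front of the tray's front face (44 mm clear gap behind it), on a leg at each end. It can be pinched tilted or hooked from above.
- recess_mouth (a point): Centre of the mouth of the round hole, 18 mm in diameter, in the sloping panel (ringed with dark dots), at the panel's surface; local (-94, 50, 164) mm of the extractor. The hole runs square to the panel, so 40 degrees from vertical: going in means moving down and towards the extractor's +x.
- button_face (a point): Centre of the white button's face, 22 mm below the mouth along the hole's axis when not pressed; moves with the button. Its z axis points out of the hole, square to the panel.
- reset_button (a joint): Travel of the button in m: 0 released, 0.006 fully down; about 1 N starts it, 4.5 N holds it fully down, springs back.
- rack: Wooden tool rack, 190 mm (its x) by 70 (y), top face at 85 mm, fixed; origin: centre of its underside. Its 20 mm thick top board has two 20 mm holes at local x = -45 and +45 mm, y=0; the pick hangs in one, the burnisher in the other.
- pick: The pick, 150 mm long, 0.1 kg, origin at its tip, z up the handle: round steel shaft 8 mm thick, 70 mm long; brass collar 36 mm square (70 to 76 mm above the tip) that rests on the rack; above it a wooden handle 26 mm square, 74 mm long, its flats square to x and y. In the rack it stands upright, tip 15 mm above the bench.
- pick_tip (a point): The flat tip of the pick's shaft, same as the pick's origin.
- pick_grip (a point): Middle of the pick's handle, 115 mm above the tip.
- burnisher: The other tool in the rack: shorter round bulb handle, 36 mm wide and 46 high, on a round collar; its top stands 137 mm above the bench, the pick's 165 mm. Leave in place.
- spool_a: Grey thread cone, 64 mm wide, 90 high, right of the tray. Leave in place.
- spool_b: Brown thread cone, 70 mm wide, 110 high, right of the extractor. Leave in place.
- glue_jar: Amber jar with black cap, 72 mm wide, 100 high, at the right of the bench. Leave in place.
- hammer: Hammer lying on the bench, 200 mm long. Leave in place.
- brush: Shoe brush, 160 x 55 x 42 mm, lying in front of the robot. Leave in place.
- last: Wooden shoe last, 200 mm long, 80 high, at the left. Leave in place.

How it is judged:
By the outcome, as a careful person would: the job done as asked, in the order asked, and still so for the second after the job is handed in, with the robot touching nothing.
It also fails if it takes over 67 s, if anything falls off the work surface, if the arm or the gripper's body presses on something with over 40 N, if the wrist force passes 120 N, or if a joint passes its speed limit or range.

## Working session

There is one attempt and no reset: what is moved stays moved. The work goes in short steps, Python scripts to look and compute and a shell command to move; the robot and the scene stay as the last step left them, time stands still between calls to the robot, and variables do not carry over. Pictures are saved under pics/ and viewed, at most 12 in all, crops included, and the job is handed in when it is done.

```bash
ls; mkdir -p pics; python3 - <<'E'
from bench import r
import cv2,numpy as np
s=r.sense(); print({k:np.round(v,2) for k,v in s.items()}, r.pinch_z)
ims=[]
for n in("side","top"):
    p=r.snapshot(n); np.savez(f"{n}.npz",**{k:v for k,v in p.items()})
    ims.append(p["pixels"]); print(n,p["K"].round(1).tolist(),np.round(p["rvec"],3),np.round(p["tvec"],1))
    for t in["extractor","tray_handle","recess_mouth","pick","rack","burnisher"]:
        print(t,[(round(d["score"],2),np.round(d["bbox"])) for d in r.look_for(p,t)[:2]])
cv2.imwrite("pics/a.png",cv2.cvtColor(np.vstack(ims),cv2.COLOR_RGB2BGR)[:, :] if 0 else cv2.resize(cv2.cvtColor(np.hstack(ims),cv2.COLOR_RGB2BGR),(800,300)))
cv2.imwrite("pics/side.png",ims[0][...,::-1]);cv2.imwrite("pics/top.png",ims[1][...,::-1])
E
```

```text
pics
{'time': np.float64(0.0), 'joint_pos': array([63.29,  7.52, 85.33,  0.  , 87.26, -4.89]), 'qd': array([-0.05,  0.05, -0.12,  0.07,  0.02, -0.05]), 'joint_efforts': array([-0.000e+00, -5.694e+01, -5.005e+01, -0.000e+00,  2.000e-02,
       -0.000e+00]), 'tool_pos': array([222.7 , 556.54, 230.22]), 'tcp_rot': array([-1.7989e+02, -1.0000e-02,  1.5818e+02]), 'ft_force': array([-0.1 ,  0.24, -1.27]), 'wrist_torque': array([0.04, 0.  , 0.03]), 'grip_force': np.float64(0.0), 'finger_gap': np.float64(85.31)} 18.700000000000003
side [[436.6, 0.0, 256.6], [0.0, 436.6, 197.1], [0.0, 0.0, 1.0]] [ 0.458 -2.746  1.171] [ 526.   226.8 1339.5]
extractor [(0.59, array([146., 121., 266., 225.]))]
tray_handle [(0.58, array([232., 154., 268., 215.]))]
recess_mouth [(0.71, array([146., 116., 270., 224.]))]
pick [(0.85, array([206., 279., 220., 308.])), (0.3, array([233., 155., 267., 220.]))]
rack [(0.83, array([190., 283., 267., 345.]))]
burnisher []
top [[401.9, 0.0, 253.4], [0.0, 401.9, 192.8], [0.0, 0.0, 1.0]] [ 2.14  -2.203  0.111] [  19.9  543.2 1388.4]
extractor [(0.85, array([242.,  57., 327., 183.])), (0.2, array([302., 221., 319., 270.]))]
tray_handle [(0.67, array([257., 151., 326., 180.]))]
recess_mouth [(0.91, array([243.,  58., 322., 182.]))]
pick [(0.66, array([139., 184., 154., 196.]))]
rack [(0.72, array([140., 174., 166., 229.])), (0.67, array([138., 208., 152., 219.]))]
burnisher []
```

View pics/side.png

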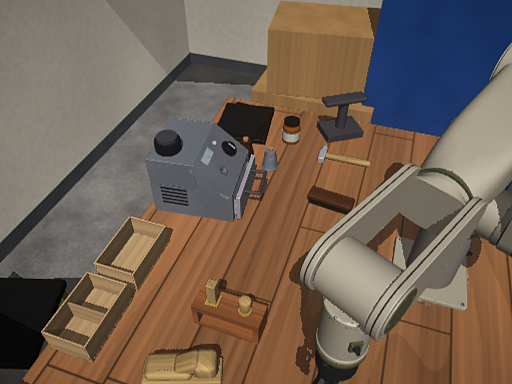

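View pics/top.png

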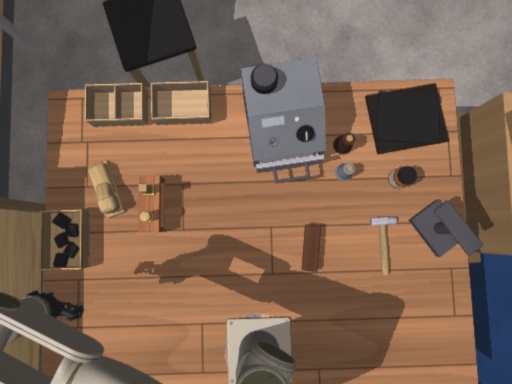

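The side view shows the extractor at (200,165), tray handle (255,185), and the rack with pick (213,292) and burnisher (245,305). The top view shows the handle at (290,175), a dark-ringed button at about (273,141), the pick at (147,188) and the burnisher at (145,216).

```bash
cat > h.py <<'E'
import numpy as np,cv2
def RT(p): return cv2.Rodrigues(np.array(p["rvec"],float))[0],np.array(p["tvec"],float).ravel()
def cloud(p):
    R,t=RT(p);K=p["K"];z=np.array(p["range_z"],float)
    v,u=np.mgrid[:384,:512]
    c=np.stack([(u-K[0,2])/K[0,0]*z,(v-K[1,2])/K[1,1]*z,z],-1)
    w=(c-t)@R; w[z<=0]=np.nan; return w
def ray(p,u,v):
    R,t=RT(p);d=R.T@np.linalg.inv(p["K"])@[u,v,1.];return -R.T@t,d
def at_z(p,u,v,z):
    o,d=ray(p,u,v);return o+d*(z-o[2])/d[2]
def tri(L):
    A=np.zeros((3,3));b=np.zeros(3)
    for p,u,v in L:
        o,d=ray(p,u,v);d=d/np.linalg.norm(d);M=np.eye(3)-np.outer(d,d);A+=M;b+=M@o
    return np.linalg.solve(A,b)
def proj(p,P): return cv2.projectPoints(np.array(P,float).reshape(-1,1,3),np.array(p["rvec"],float),np.array(p["tvec"],float),p["K"],None)[0].reshape(-1,2)
E
python3 - <<'E'
from h import *
np.set_printoptions(suppress=True,precision=1)
T=dict(np.load("top.npz"));S=dict(np.load("side.npz"))
for nm,p,pan,(a,b,c,d) in(("top",T,(252,108,315,152),(255,160,330,185)),("side",S,(180,130,245,185),(245,160,272,215))):
    w=cloud(p);q=w[pan[1]:pan[3],pan[0]:pan[2]].reshape(-1,3);q=q[np.isfinite(q).all(1)&(q[:,2]>130)&(q[:,2]<222)]
    best=0;rng=np.random.default_rng(0)
    for _ in range(500):
        s=q[rng.choice(len(q),3,0)];n=np.cross(s[1]-s[0],s[2]-s[0]);n/=np.linalg.norm(n)+1e-9;n*=np.sign(n[2])
        if not .65<n[2]<.88: continue
        k=abs((q-s[0])@n)<4
        if k.sum()>best:best=k.sum();K=k
    g=q[K];m=g.mean(0);n=np.linalg.svd(g-m)[2][2];n*=np.sign(n[2])
    print(nm,"panel",len(q),best,n,"slope",np.degrees(np.arccos(n[2])),"yaw",np.degrees(np.arctan2(-n[1],-n[0])),"m",m)
    h=w[b:d,a:c].reshape(-1,3);h=h[np.isfinite(h).all(1)&(h[:,2]>70)&(h[:,2]<110)]
    print(" handle z>70",len(h),h[::max(1,len(h)//25)].tolist())
for u,v,z in((147,188,165),(145,216,137),(273,141,164),(305,133,190)):print("top",at_z(T,u,v,z),cloud(T)[v,u])
for u,v in((213,285),(245,300)):print("side",cloud(S)[v,u])
w=cloud(T)[170:235,130:172];k=(abs(w[...,2]-85)<6)
P=w[k];print("rack",cv2.minAreaRect(P[:,:2].astype(np.float32)),np.median(P[:,2]))
for lo,hi in((150,180),(115,148)):
    k=(w[...,2]>lo)&(w[...,2]<hi);print(lo,k.sum(),np.median(w[k],0) if k.any() else 0)
w=cloud(T)[50:190,235:335];k=abs(w[...,2]-226)<6;print("flat top",cv2.minAreaRect(w[k][:,:2].astype(np.float32)))
k=(w[...,2]>120)&(w[...,2]<232);print("ext",cv2.minAreaRect(w[k][:,:2].astype(np.float32)))
for n,p,(x0,y0,x1,y1) in (("top",T,(235,50,340,190)),):
    cv2.imwrite("pics/ct.png",cv2.resize(p["pixels"][y0:y1,x0:x1,::-1],None,fx=4,fy=4,interpolation=2))
E
```

```text
top panel 2402 2008 [-0.6 -0.1  0.8] slope 40.28248677500133 yaw 6.753978165495861 m [720.  -94.5 180.7]
 handle z>70 383 [[649.2366850007419, -21.558082064234295, 84.95093560353959], [643.4192527739973, -225.89335974414803, 84.32825739600466], [637.4830208780922, -168.16467247766425, 107.4213352614565], [642.4212506554178, -11.121820136442798, 86.19036983596988], [636.6364229035439, -176.9029383805651, 91.66283252264783], [631.605343558508, -127.58211835401583, 108.99264218773348], [631.2379756163076, -23.924734770043916, 108.95518619573278], [631.2918523544638, -132.76862158616188, 90.31822968551212], [629.4017877200865, -105.93025315593249, 85.84403405109396], [624.4967114287199, -60.775287854535584, 102.43586259361005], [622.4477429140633, -6.99045837097644, 103.74591016027742], [619.9058671545257, -176.50800570644705, 89.29503747090558], [622.8967860565124, -51.85899901908742, 72.05812277057274], [619.4270720728208, -27.626583331191483, 76.4685786927747], [608.3976386936558, -67.29252643528358, 95.64798196549299], [602.2124860490972, -63.884825147671854, 92.15608523771441], [594
[... 2218 characters left out ...]
, 81.251579271204], [575.8895023376369, -61.76767382414442, 95.89554363517665]]
top [554.9 342.2 165. ] [555.7 343.8 158.8]
top [467.5 356.3 137. ] [467.6 357.  134.3]
top [695.6 -63.5 164. ] [701.5 -65.  138.4]
top [ 712.4 -164.   190. ] [ 711.3 -163.4  194.6]
side [549.8 363.1 162.8]
side [465.  361.  134.5]
rack ((514.0845947265625, 358.09918212890625), (71.98131561279297, 189.70870971679688), 88.96429443359375) 84.69822730550493
150 74 [558.3 355.  163.1]
115 127 [471.3 353.8 132.2]
flat top ((846.87353515625, -96.27578735351562), (173.90594482421875, 241.0158233642578), 7.12758207321167)
ext ((786.6416625976562, -103.4908447265625), (299.17578125, 240.72206115722656), 6.816674709320068)
```

View pics/ct.png

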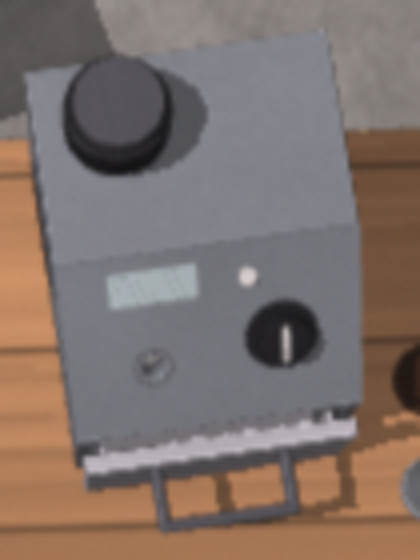

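The crop shows the dark-ringed hole at top-view pixel (273.5,141.5), the knob at (305,133), and the tray handle bar along the bottom, legs at about (275,172) and (308,168). The extractor's yaw is about 6.7°. Next I'll look with the wrist camera over the rack and then over the tray.

```bash
cat >> h.py <<'E'
from scipy.spatial.transform import Rotation as Ro
def rel(goal,rpy,cur=None,crpy=None):
    from bench import r
    s=r.sense(); cur=s["tool_pos"] if cur is None else cur; crpy=s["tcp_rot"] if crpy is None else crpy
    A=Ro.from_euler("xyz",crpy,degrees=True);B=Ro.from_euler("xyz",rpy,degrees=True)
    return np.r_[A.inv().apply(np.array(goal)-cur)/1000,(A.inv()*B).as_rotvec()].round(4)
E
python3 - <<'E'
from h import *
c,cr=[222.977,557.034,231.292],[180,0,158.18]
print(rel([500,345,370],[180,0,180],c,cr).tolist())
print(rel([560,-110,370],[180,0,186.7],[500,345,370],[180,0,180]).tolist())
E
```

```text
[-0.336, -0.0939, -0.1387, 0.0, 0.0, -0.3808]
[-0.06, -0.455, -0.0, 0.0, 0.0, -0.1169]
```

```bash
python3 -m jog '[-0.336,-0.0939,-0.1387,0,0,-0.3808,-0.336,-0.0939,-0.1387,0,0,-0.3808,-0.336,-0.0939,-0.1387,0,0,-0.3808,-0.336,-0.0939,-0.1387,0,0,-0.3808,-0.336,-0.0939,-0.1387,0,0,-0.3808,-0.336,-0.0939,-0.1387,0,0,-0.3808,-0.336,-0.0939,-0.1387,0,0,-0.3808,-0.336,-0.0939,-0.1387,0,0,-0.3808]'
python3 - <<'E'
from bench import r
import numpy as np,cv2
p=r.snapshot("wrist");np.savez("w1.npz",**p,tool=r.sense()["tool_pos"])
cv2.imwrite("pics/w1.png",p["pixels"][...,::-1])
for t in["pick","rack","burnisher"]:
    print(t,[(round(d["score"],2),np.round(d["bbox"])) for d in r.look_for(p,t)[:2]])
E
```

```text
time: 1.7
tool_pos: [500.1, 344.9, 369.7]
tcp_rot: [180.0, -0.0, 179.9]
ft_force: [-0.4, 0.6, -0.4]
finger_gap: 85.3
grip_force: 0.0
pick [(0.66, array([256., 186., 281., 222.])), (0.27, array([253., 124., 286., 149.]))]
rack [(0.56, array([243.,  96., 296., 226.])), (0.51, array([323., 133., 394., 242.]))]
burnisher [(0.87, array([254., 122., 285., 150.]))]
```

View pics/w1.png

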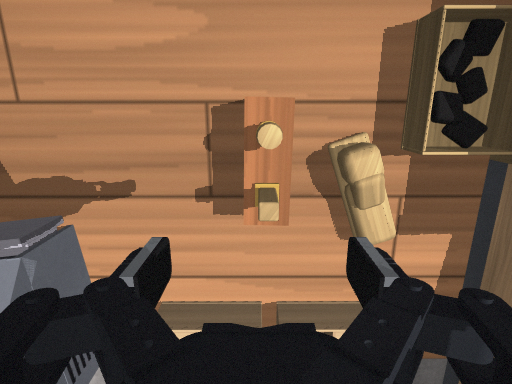

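The wrist view shows the burnisher at (270,136) and the square pick handle top at (269,210), its collar at (267,188). The rack is well aligned with the image axes. Now over the tray.

```bash
python3 -m jog '[-0.06,-0.06,0,0,0,-0.1169,-0.06,-0.12,0,0,0,-0.1169,-0.06,-0.18,0,0,0,-0.1169,-0.06,-0.24,0,0,0,-0.1169,-0.06,-0.3,0,0,0,-0.1169,-0.06,-0.36,0,0,0,-0.1169,-0.06,-0.42,0,0,0,-0.1169,-0.06,-0.455,0,0,0,-0.1169]' -1
python3 -m jog '[0,0,0,0,0,0,0,0,0,0,0,0]'
python3 - <<'E'
from bench import r
from h import *
np.set_printoptions(suppress=True,precision=1)
w1=dict(np.load("w1.npz"));w=cloud(w1)
for lo,hi in((157,175),(87,97),(120,142),(80,88)):
    W=w[80:240,230:310];k=(W[...,2]>lo)&(W[...,2]<hi);q=W[k];print(lo,len(q),np.median(q,0),cv2.minAreaRect(q[:,:2].astype(np.float32)))
p=r.snapshot("wrist");np.savez("w2.npz",**p)
cv2.imwrite("pics/w2.png",p["pixels"][...,::-1])
for t in["tray_handle","recess_mouth","button_face","extractor"]:
    print(t,[(round(d["score"],2),np.round(d["bbox"])) for d in r.look_for(p,t)[:2]])
E
```

```text
time: 2.9
tool_pos: [559.4, -111.6, 369.5]
tcp_rot: [-180.0, -0.0, -173.3]
ft_force: [-0.2, 0.7, -0.9]
finger_gap: -0.1
grip_force: 0.0
time: 3.15
tool_pos: [560.0, -108.8, 369.8]
tcp_rot: [180.0, -0.0, -173.2]
ft_force: [-0.1, -0.6, 0.0]
finger_gap: -0.3
grip_force: 0.0
157 433 [556.2 355.8 164.9] ((557.80859375, 355.9323425292969), (26.738697052001953, 25.303239822387695), 0.13986240327358246)
87 316 [542.2 352.1  90.8] ((511.8017883300781, 357.3641357421875), (68.23612213134766, 185.7983856201172), 88.71214294433594)
120 637 [468.3 357.4 134.2] ((498.725830078125, 358.4568786621094), (96.63009643554688, 34.0517578125), 1.1174312829971313)
80 4665 [500.1 356.4  85.3] ((513.034912109375, 356.96038818359375), (69.96932220458984, 190.2722625732422), 88.63553619384766)
tray_handle [(0.9, array([164., 164., 325., 228.]))]
recess_mouth [(0.72, array([148., 167., 333., 331.])), (0.34, array([ 97., 142., 154., 186.]))]
button_face [(0.34, array([164., 164., 322., 225.]))]
extractor [(0.59, array([144., 166., 334., 330.]))]
```

View pics/w2.png

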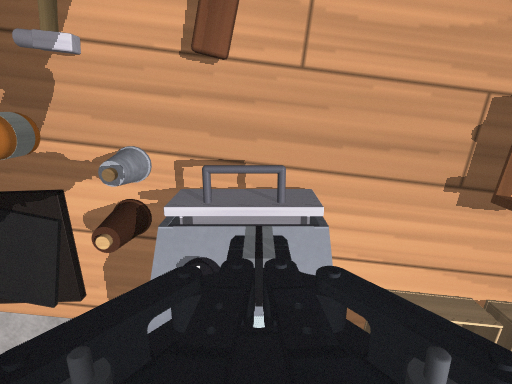

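The bar spans (203,168) to (285,168), with the tray front's top edge at row 211. The fingers hide the button from here.

```bash
python3 - <<'E'
from h import *
np.set_printoptions(suppress=True,precision=1)
p=dict(np.load("w2.npz"));w=cloud(p);T=dict(np.load("top.npz"))
W=w[160:178,200:290];q=W[(W[...,2]>86)&(W[...,2]<104)]
print("bar",len(q),np.median(q,0),cv2.minAreaRect(q[:,:2].astype(np.float32)))
for v in(208,211,214): print("front",w[v,[180,244,310]].tolist())
print("bar@96",at_z(p,244,168.5,96), at_z(p,203,168.5,96),at_z(p,285,168.5,96))
# second view: top bar centre px, triangulate
print(proj(T,[at_z(p,244,168.5,96)]))
E
```

```text
bar 746 [ 579.7 -129.5   95.3] ((583.2626342773438, -128.89218139648438), (18.227298736572266, 120.84976196289062), 6.919848442077637)
front [[642.9203128297557, -212.68773827643207, 113.02726086308736], [631.905438984935, -121.97382495108337, 114.11340166477325], [621.2076410008608, -28.509830503926956, 113.3498149046908]]
front [[647.8121923628768, -212.69817357821557, 112.10835835205803], [636.9851024803061, -121.52191525887235, 112.48305352741366], [625.5796025635336, -27.840070232580956, 113.65434928777019]]
front [[651.9516304980561, -212.22855086259955, 113.20636454444525], [641.2209100863414, -121.04224911841287, 113.30556930400813], [629.9735585298556, -27.165186165191802, 113.95011742987428]]
bar@96 [ 578.7 -128.4   96. ] [ 585.6 -186.7   96. ] [571.9 -70.   96. ]
[[292.5 179.2]]
```

```bash
python3 -m jog '[-0.0413,-0.0213,0.04,0,0,0,-0.0413,-0.0213,0.1,0,0,0,-0.0413,-0.0213,0.15,0,0,0,-0.0413,-0.0213,0.2,0,0,0,-0.0413,-0.0213,0.24,0,0,0,-0.0413,-0.0213,0.27,0,0,0,-0.0413,-0.0213,0.294,0,0,0,-0.0413,-0.0213,0.294,0,0,0]' -1
python3 -m jog '[0.005,0,0,0,0,0,0.02,0,0,0,0,0,0.035,0,0,0,0,0,0.05,0,0,0,0,0,0.065,0,0,0,0,0,0.08,0,0,0,0,0,0.095,0,0,0,0,0,0.105,0,0,0,0,0]'
python3 -m jog '[0.003,0,0,0,0,0,0.006,0,0,0,0,0,0.009,0,0,0,0,0,0.009,0,0,0,0,0]'
```

```text
time: 4.4
tool_pos: [601.6, -125.1, 73.4]
tcp_rot: [179.9, -0.3, -173.3]
ft_force: [0.8, 0.2, 0.7]
finger_gap: -0.0
grip_force: 0.0
time: 5.4
tool_pos: [500.6, -138.8, 78.2]
tcp_rot: [-179.9, 0.3, -173.3]
ft_force: [4.9, 1.9, 0.3]
finger_gap: -0.1
grip_force: 2.5
time: 5.9
tool_pos: [490.3, -139.8, 76.1]
tcp_rot: [-180.0, 0.0, -173.3]
ft_force: [4.8, -0.1, 2.7]
finger_gap: -0.0
grip_force: 1.9
```

```bash
python3 -m jog '[0.003,0,0,0,0,0,0.006,0,0,0,0,0,0.006,0,0,0,0,0]'|sed -n '2p;4p'
python3 -m jog '[0.003,0,0,0,0,0,0.006,0,0,0,0,0,0.006,0,0,0,0,0]'|sed -n '2p;4p'
```

```text
tool_pos: [486.3, -140.3, 76.3]
ft_force: [16.3, 0.7, -5.5]
tool_pos: [485.9, -140.4, 76.8]
ft_force: [47.5, 4.2, -30.0]
```

At the stop (force rose sharply). Back off, lift out and look.

```bash
python3 -m jog '[-0.01,0,0,0,0,0,-0.018,0,0,0,0,0,-0.018,0,0,0,0,0,-0.018,0,-0.04,0,0,0,-0.018,0,-0.1,0,0,0,-0.018,0,-0.16,0,0,0,-0.018,0,-0.22,0,0,0,-0.018,0,-0.25,0,0,0]'
python3 -m jog '[0.06,0.0,0,0,0,0,0.12,0.0,0,0,0,0,0.12,0.0,0,0,0,0,0.12,0,0,0,0,0]'
python3 - <<'E'
from bench import r
from h import *
np.set_printoptions(suppress=True,precision=1)
print(r.sense()["tool_pos"])
p=r.snapshot("wrist");np.savez("w3.npz",**p)
cv2.imwrite("pics/w3.png",p["pixels"][...,::-1])
d=r.look_for(p,"tray_handle");print([(x["score"],np.round(x["bbox"])) for x in d[:2]])
x0,y0,x1,y1=map(int,d[0]["bbox"]);w=cloud(p)[y0:y1,x0:x1];q=w[(w[...,2]>86)&(w[...,2]<104)]
print(np.median(q,0),cv2.minAreaRect(q[:,:2].astype(np.float32)))
E
```

```text
time: 7.65
tool_pos: [496.4, -139.4, 330.0]
tcp_rot: [-179.9, 0.2, -173.3]
ft_force: [-0.4, -0.2, -0.5]
finger_gap: 0.2
grip_force: 0.0
time: 8.15
tool_pos: [376.9, -153.1, 326.0]
tcp_rot: [-180.0, 0.0, -173.4]
ft_force: [-0.0, 0.3, -0.1]
finger_gap: -0.1
grip_force: 0.0
[ 376.9 -153.1  326. ]
[(0.72, array([178., 223., 342., 328.]))]
[ 494.3 -122.8   95.2] ((492.9941101074219, -139.96090698242188), (57.6588134765625, 228.00584411621094), 6.7765350341796875)
```

View pics/w3.png

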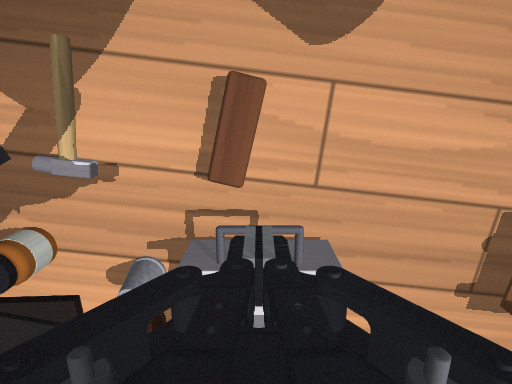

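The tray is out: the bar is now at row 230, centre column 260. Next is a square-on look at the panel to locate the hole.

```bash
cat >> h.py <<'E'
def panel_rpy(yaw=6.7,tilt=40):
    c,s=np.cos(np.radians(yaw)),np.sin(np.radians(yaw));ex=np.array([c,s,0]);ey=np.array([-s,c,0]);z=np.array([0,0,1.])
    t=np.radians(tilt);n=-np.sin(t)*ex+np.cos(t)*z;u=np.cos(t)*ex+np.sin(t)*z
    return n,u,ey,Ro.from_matrix(np.c_[-u,ey,-n]).as_euler("xyz",degrees=True)
E
python3 - <<'E'
from h import *
n,u,ey,rpy=panel_rpy();M=np.array([694.5,-64.5,164])
g=M+180*n+90*u;print(g,rpy,rel(g,rpy).tolist())
E
```

```text
[648.06155533 -69.95526348 359.73888463] [-180.    40.  -173.3] [-0.2783, 0.0508, -0.0339, 0.0004, -0.6984, 0.0001]
```

```bash
python3 -m jog '[-0.06,0.011,-0.02,0,0,0,-0.12,0.022,-0.034,0,-0.18,0,-0.17,0.032,-0.034,0,-0.36,0,-0.22,0.04,-0.034,0,-0.54,0,-0.2783,0.0508,-0.0339,0,-0.6984,0,-0.2783,0.0508,-0.0339,0,-0.6984,0,-0.2783,0.0508,-0.0339,0,-0.6984,0,-0.2783,0.0508,-0.0339,0,-0.6984,0]' 1
python3 - <<'E'
from bench import r
from h import *
np.set_printoptions(suppress=True,precision=1)
p=r.snapshot("wrist");np.savez("w4.npz",**p)
print(proj(p,[[694.5,-64.5,164]]),[(x["score"],np.round(x["bbox"])) for t in("recess_mouth","button_face") for x in r.look_for(p,t)[:2]])
cv2.imwrite("pics/w4.png",p["pixels"][...,::-1])
E
```

```text
time: 9.25
tool_pos: [647.7, -70.2, 360.7]
tcp_rot: [-180.0, 40.0, -173.3]
ft_force: [-0.3, 0.7, -0.6]
finger_gap: 85.5
grip_force: 0.0
[[259.9  84.7]] [(0.58, array([ 86.,   2., 331., 264.])), (0.71, array([251.,  81., 264.,  92.])), (0.44, array([ 87.,   1., 329., 267.]))]
```

View pics/w4.png

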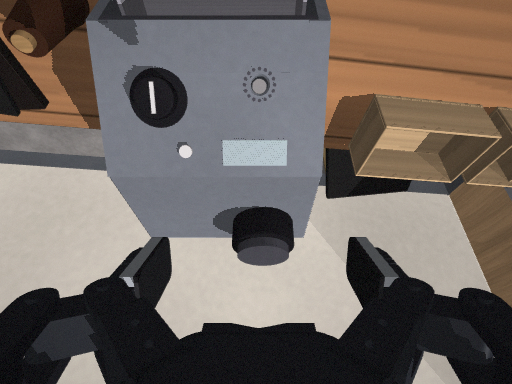

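The wrist view shows the dot ring with the white button at (260,85), right where my estimate projects (259.9,84.7). I'll refine that with depth, then move to the pick.

```bash
python3 - <<'E'
from bench import r
from h import *
np.set_printoptions(suppress=True,precision=2)
p=dict(np.load("w4.npz"));T=dict(np.load("top.npz"));w=cloud(p)
g=cv2.cvtColor(p["pixels"],cv2.COLOR_RGB2GRAY)[60:110,235:285].astype(float)
bg=cv2.medianBlur(g.astype(np.uint8),21);k=(bg-g)>12
vv,uu=np.nonzero(k);rr=np.hypot(uu+235-259.5,vv+60-84.5);s=(rr<20)&(rr>11);c,rad=cv2.minEnclosingCircle(np.c_[uu,vv][s].astype(np.float32));print(s.sum(),uu[s].mean()+235,vv[s].mean()+60,c,rad)
cu,cv_=c[0]+235,c[1]+60
q=np.concatenate([w[40:130,200:240].reshape(-1,3),w[40:130,285:315].reshape(-1,3)]);q=q[np.isfinite(q).all(1)]
m=q.mean(0);n=np.linalg.svd(q-m)[2][2];n*=np.sign(n[2]);print("n",n,np.degrees(np.arccos(n[2])),np.degrees(np.arctan2(-n[1],-n[0])))
o,d=ray(p,cu,cv_);M=o+d*((m-o)@n)/(d@n);print("M",M,"tri",tri([(p,cu,cv_),(T,273.5,141.5)]),"top proj",proj(T,[M]))
# edges of panel for yaw
E=[]
for v in(40,80,120,150):
    for a,b in((80,130),(310,345)):
        row=w[v,a:b];on=abs((row-m)@n)<4;i=np.nonzero(on)[0];E.append(row[i[0]] if a<200 else row[i[-1]])
E=np.array(E);L,R=E[::2],E[1::2];print([np.degrees(np.arctan2(*np.polyfit(x[:,0],x[:,1],1)[:1],1)) for x in(L,R)],np.linalg.norm((R-L)[:,:2],axis=1))
print(rel([557.5,356,240],[180,0,180]).tolist())
E
```

```text
207 258.56038647342996 84.23671497584542 (24.0, 24.303030014038086) 17.742387771606445
n [-0.64 -0.07  0.77] 40.00414305638342 6.663392828347781
M [694.25 -65.46 163.84] tri [693.96 -65.26 164.13] top proj [[273.62 141.41]]
[np.float64(6.589711318717395), np.float64(6.871002100687571)] [238.25 239.44 238.3  239.11]
[0.1081, 0.434, 0.0666, 0.0403, 0.698, 0.112]
```

```bash
python3 -m jog '[0.003,0.054,-0.003,0.005,0.088,0.014,0.007,0.108,-0.006,0.01,0.175,0.028,0.011,0.162,-0.009,0.015,0.262,0.042,0.015,0.217,-0.012,0.02,0.349,0.056,0.019,0.271,-0.016,0.025,0.436,0.07,0.023,0.325,-0.019,0.03,0.523,0.084,0.027,0.38,-0.022,0.035,0.61,0.098,0.031,0.434,-0.0253,0.0403,0.698,0.112]' 1
python3 -m jog '[0,0,0,0,0,0,0,0,0,0,0,0]'
python3 - <<'E'
from bench import r
from h import *
np.set_printoptions(suppress=True,precision=2)
p=r.snapshot("wrist");np.savez("w5.npz",**p)
w=cloud(p)
k=(w[...,2]>158)&(w[...,2]<172)&(abs(w[...,0]-557)<30)&(abs(w[...,1]-356)<30);q=w[k];print(k.sum(),np.median(q,0),cv2.minAreaRect(q[:,:2].astype(np.float32)) if len(q) else 0)
k=(w[...,2]>80)&(w[...,2]<88)&(abs(w[...,0]-513)<130)&(abs(w[...,1]-357)<50);q=w[k];print("rack",cv2.minAreaRect(q[:,:2].astype(np.float32)))
print(proj(p,[[557.5,356,165]]))
print(rel([557.5,356,111],[180,0,180]).tolist(), r.sense()["tool_pos"])
cv2.imwrite("pics/w5.png",p["pixels"][...,::-1])
E
```

```text
time: 10.4
tool_pos: [556.8, 358.0, 360.2]
tcp_rot: [180.0, -0.1, 180.0]
ft_force: [0.6, 0.5, 0.5]
finger_gap: 85.4
grip_force: 0.0
time: 10.65
tool_pos: [557.6, 356.1, 359.2]
tcp_rot: [-180.0, -0.0, -180.0]
ft_force: [-0.4, 0.3, 0.5]
finger_gap: 85.4
grip_force: 0.0
480 [556.69 355.69 165.09] ((557.2791748046875, 356.3428039550781), (24.71782875061035, 25.210803985595703), 89.86844635009766)
rack ((513.0560913085938, 357.34088134765625), (69.50108337402344, 190.50340270996094), 88.74903869628906)
[[259.27 167.92]]
[0.0004, 0.0004, 0.2491, 0.0005, 0.0011, -0.0004] [557.62 355.48 360.1 ]
```

View pics/w5.png

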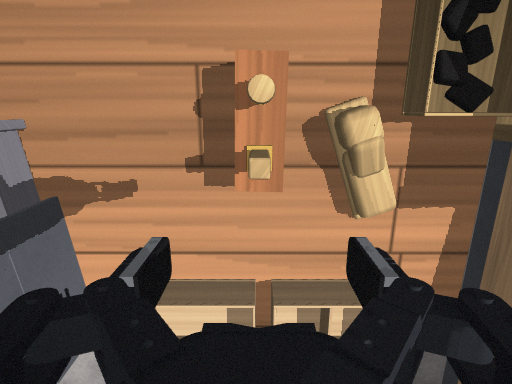

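The pick's handle top is at (260,167), where the estimate projects it, and it lies between the fingers. Descend and grip.

```bash
python3 -m jog '[0,0,0.06,0,0,0,0,0,0.12,0,0,0,0,0,0.17,0,0,0,0,0,0.21,0,0,0,0,0,0.235,0,0,0,0,0,0.249,0,0,0,0,0,0.249,0,0,0,0,0,0.249,0,0,0]' 1
python3 -m jog '[0,0,0,0,0,0,0,0,0,0,0,0,0,0,0,0,0,0,0,0,0,0,0,0,0,0,0,0,0,0,0,0,0,0,0,0,0,0,0,0,0,0,0,0,0,0,0,0]' -1 70
```

```text
time: 11.7
tool_pos: [558.2, 356.6, 112.6]
tcp_rot: [179.9, 0.1, 180.0]
ft_force: [1.3, -0.1, -0.0]
finger_gap: 85.5
grip_force: 0.0
time: 12.7
tool_pos: [557.3, 356.6, 110.6]
tcp_rot: [180.0, 0.0, -180.0]
ft_force: [-0.7, 0.9, 4.6]
finger_gap: 25.0
grip_force: 69.1
```

```bash
python3 -m jog '[0,0,-0.01,0,0,0,0,0,-0.035,0,0,0,0,0,-0.065,0,0,0,0,0,-0.1,0,0,0,0,0,-0.15,0,0,0,0,0,-0.2,0,0,0,0,0,-0.2,0,0,0,0,0,-0.2,0,0,0]'
python3 - <<'E'
from h import *
n,u,ey,rpy=panel_rpy();M=np.array([694.2,-65.3,164])
print(rel(M+(96+40)*n,rpy).tolist(),M+136*n)
from bench import r
p=r.snapshot("side");w=cloud(p);s=r.sense()["tool_pos"]
print(proj(p,[s-[0,0,96]]),s); cv2.imwrite("pics/s2.png",cv2.resize(p["pixels"][150:350,120:320,::-1],None,fx=3,fy=3))
E
```

```text
time: 13.7
tool_pos: [557.0, 356.2, 310.0]
tcp_rot: [180.0, -0.0, -180.0]
ft_force: [-0.2, -0.4, -1.9]
finger_gap: 25.1
grip_force: 68.7
[-0.0503, -0.4317, 0.0417, -0.0406, -0.6982, -0.112] [607.37790086 -75.49925257 268.18204426]
[[210.31157732 270.17846367]] [556.59001036 355.99536774 308.68239093]
```

View pics/s2.png

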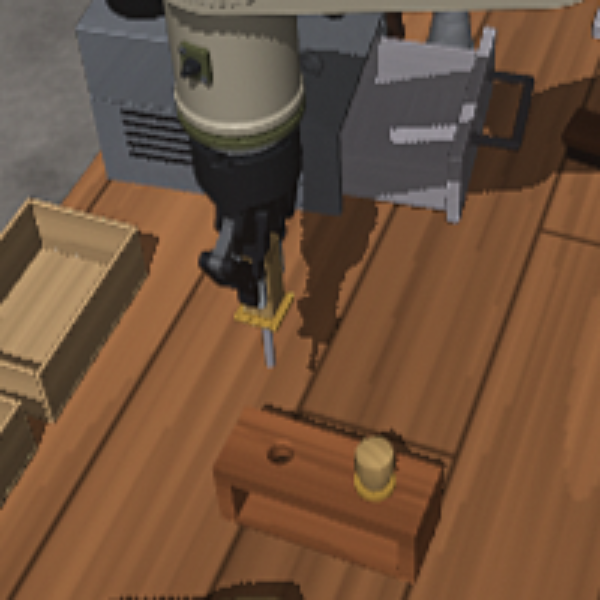

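The pick hangs straight below the gripper with its tip at side-view pixel (210,271), as predicted. The tray is out and the empty hole is at (213,302). Now approach the panel.

```bash
python3 -m jog '[-0.006,-0.054,0,-0.005,-0.087,-0.014,-0.012,-0.108,0,-0.01,-0.175,-0.028,-0.019,-0.162,0.005,-0.015,-0.262,-0.042,-0.025,-0.216,0.01,-0.02,-0.349,-0.056,-0.031,-0.27,0.015,-0.025,-0.436,-0.07,-0.038,-0.324,0.022,-0.03,-0.523,-0.084,-0.044,-0.378,0.03,-0.035,-0.61,-0.098,-0.0503,-0.4317,0.0417,-0.0406,-0.6982,-0.112]'
python3 -m jog '[0,0,0,0,0,0,0,0,0,0,0,0]'
python3 - <<'E'
from bench import r
from h import *
np.set_printoptions(suppress=True,precision=2)
n,u,ey,rpy=panel_rpy();M=np.array([694.2,-65.3,164])
p=r.snapshot("wrist");np.savez("w6.npz",**p)
s=r.sense();R=Ro.from_euler("xyz",s["tcp_rot"],degrees=True);tip=s["tool_pos"]+R.apply([0,0,96])
print(s["tool_pos"],s["tcp_rot"],"tip",tip,"rel M in n,u,ey",(tip-M)@np.c_[n,u,ey],"px tip,M",proj(p,[tip,M]))
cv2.imwrite("pics/w6.png",cv2.resize(p["pixels"][60:260,160:360,::-1],None,fx=3,fy=3,interpolation=2))
E
```

```text
time: 14.75
tool_pos: [606.7, -76.7, 266.5]
tcp_rot: [-180.0, 40.1, -173.3]
ft_force: [0.4, 0.5, -1.8]
finger_gap: 25.2
grip_force: 68.9
time: 15.0
tool_pos: [606.6, -75.5, 266.5]
tcp_rot: [179.8, 39.8, -173.5]
ft_force: [-0.8, -0.3, -0.7]
finger_gap: 25.5
grip_force: 69.1
[607.26 -74.47 267.57] [ 179.89   39.92 -173.36] tip [668.43 -67.16 193.94] rel M in n,u,ey [39.53 -0.53  1.16] px tip,M [[260.99 192.94]
 [259.47 182.27]]
```

View pics/w6.png

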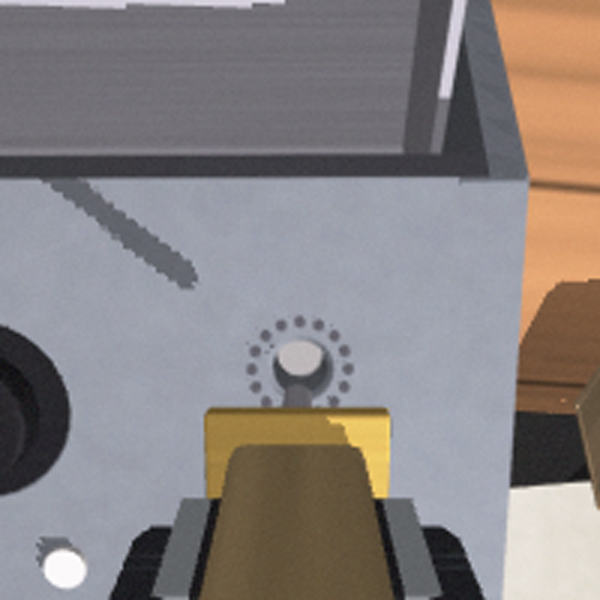

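The hole is at pixel (260,182) as projected, and the tip sits under 1 mm from its axis in columns. Insert along the tool's z axis.

```bash
python3 -m jog '[0,0,0.01,0,0,0,0,0,0.02,0,0,0,0,0,0.03,0,0,0,0,0,0.04,0,0,0,0,0,0.05,0,0,0,0,0,0.055,0,0,0,0,0,0.055,0,0,0]'
python3 - <<'E'
from bench import r
from h import *
np.set_printoptions(suppress=True,precision=2)
n,u,ey,rpy=panel_rpy();M=np.array([694.2,-65.3,164])
for i in range(3):
    s=r.sense();R=Ro.from_euler("xyz",s["tcp_rot"],degrees=True);tip=s["tool_pos"]+R.apply([0,0,96])
    print((tip-M)@np.c_[n,u,ey],s["ft_force"]@np.c_[n,u,ey])
E
python3 -m jog '[0,0,0.003,0,0,0,0,0,0.006,0,0,0,0,0,0.009,0,0,0,0,0,0.011,0,0,0,0,0,0.013,0,0,0,0,0,0.013,0,0,0]'
```

```text
time: 15.92
tool_pos: [642.7, -71.1, 225.7]
tcp_rot: [179.9, 40.0, -173.3]
ft_force: [0.6, 0.3, -1.2]
finger_gap: 25.2
grip_force: 69.1
[-15.39  -0.11   0.32] [-1.31 -0.31  0.22]
[-15.39  -0.11   0.32] [-1.31 -0.31  0.22]
[-15.39  -0.11   0.32] [-1.31 -0.31  0.22]
time: 16.68
tool_pos: [651.2, -70.3, 216.7]
tcp_rot: [180.0, 40.1, -173.3]
ft_force: [-2.6, -0.5, 3.1]
finger_gap: 25.4
grip_force: 69.5
```

```bash
python3 -m jog '[0,0,0.0015,0,0,0,0,0,0.0025,0,0,0,0,0,0.0025,0,0,0]'
```

```text
time: 17.05
tool_pos: [652.8, -70.3, 216.4]
tcp_rot: [-179.9, 40.1, -173.2]
ft_force: [-19.7, -1.2, 16.6]
finger_gap: 25.3
grip_force: 72.3
```

The axial force is about 25 N, so the button has bottomed. Hold for 1.25 s, then retract.

```bash
python3 -m jog '[0,0,0,0,0,0,0,0,0,0,0,0,0,0,0,0,0,0,0,0,0,0,0,0,0,0,0,0,0,0,0,0,0,0,0,0,0,0,0,0,0,0,0,0,0,0,0,0]'; python3 -m jog '[0,0,0,0,0,0,0,0,0,0,0,0]'|grep ft
python3 -m jog '[0,0,-0.01,0,0,0,0,0,-0.03,0,0,0,0,0,-0.05,0,0,0,0,0,-0.0705,0,0,0,0,0,-0.1,0,0,0,0,0,-0.12,0,0,0,0,0,-0.12,0,0,0,0,0,-0.12,0,0,0]'
python3 - <<'E'
from h import *
print(rel([557.4,356.2,311],[180,0,180]).tolist())
E
```

```text
time: 18.05
tool_pos: [652.8, -70.3, 216.4]
tcp_rot: [-179.9, 40.1, -173.2]
ft_force: [-20.0, -0.3, 15.7]
finger_gap: 25.4
grip_force: 72.3
ft_force: [-20.5, -1.7, 15.6]
time: 19.3
tool_pos: [575.9, -78.9, 305.3]
tcp_rot: [179.9, 40.0, -173.3]
ft_force: [0.7, -0.4, -1.6]
finger_gap: 25.3
grip_force: 69.1
[-0.0283, 0.4343, 0.0167, 0.0416, 0.6969, 0.1119]
```

```bash
python3 -m jog '[-0.004,0.054,-0.01,0.005,0.087,0.014,-0.008,0.108,-0.01,0.01,0.174,0.028,-0.011,0.162,-0.01,0.015,0.261,0.042,-0.015,0.217,-0.005,0.02,0.348,0.056,-0.018,0.271,0,0.026,0.435,0.07,-0.022,0.325,0.005,0.031,0.522,0.084,-0.025,0.38,0.01,0.036,0.61,0.098,-0.0283,0.4343,0.0167,0.0416,0.697,0.1119]'
python3 -m jog '[0,0,0,0,0,0,0,0,0,0,0,0,0,0,0,0,0,0]'
python3 - <<'E'
from bench import r
from h import *
np.set_printoptions(suppress=True,precision=2)
P=[];Q=[]
for i in range(6):
    p=r.snapshot("wrist" if i%2 else "side");s=r.sense();P.append(s["tool_pos"]);Q.append(s["tcp_rot"])
    if i%2==0:S=p
c=np.mean(P,0);print(c,P[-1],np.array(Q))
print(proj(S,[c-[0,0,96],[557.6,356.2,85]]),rel([557.4,356.2,151],[180,0,180],c,Q[-1]))
W=p;b=r.look_for(W,"burnisher");print(b[:1])
z=np.zeros((480,800,3),np.uint8);z[:,:400]=cv2.resize(W["pixels"][80:230,190:315],(400,480));z[:,400:]=cv2.resize(S["pixels"][230:326,170:250],(400,480));cv2.imwrite("pics/b.png",z[...,::-1])
print(proj(W,[c-[0,0,96],[557.6,356.2,85]]))
E
```

```text
time: 20.3
tool_pos: [557.1, 358.7, 310.0]
tcp_rot: [-179.9, -0.2, -180.0]
ft_force: [1.2, 0.7, 0.2]
finger_gap: 25.2
grip_force: 69.0
time: 20.68
tool_pos: [557.6, 355.3, 312.9]
tcp_rot: [180.0, 0.2, 180.0]
ft_force: [-0.4, 0.7, -0.8]
finger_gap: 25.3
grip_force: 69.2
[557.6  355.3  313.45] [557.54 355.52 313.01] [[179.97   0.19 179.94]
 [179.96   0.2  179.94]
 [179.95   0.2  179.94]
 [179.96   0.18 179.94]
 [179.97   0.16 179.95]
 [179.98   0.14 179.96]]
[[209.91 268.68]
 [213.13 299.13]] [ 0.    0.    0.16  0.    0.   -0.  ]
[{'bbox': [243.8, 69.5, 278.4, 101.3], 'score': 0.89}]
[[259.34 190.6 ]
 [259.73 162.27]]
```

View pics/b.png

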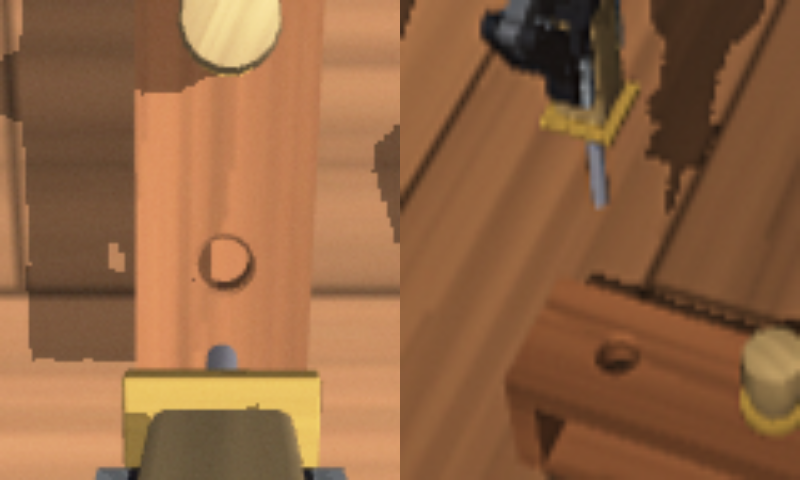

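The hole is at wrist pixel (260.9,162.2) and the tip at (259.1,191), so the tip needs about 1 mm in +y. Lower the pick in two stages.

```bash
python3 -m jog '[0,0.001,0.05,0,0,0,0,0.001,0.09,0,0,0,0,0.001,0.11,0,0,0,0,0.001,0.125,0,0,0,0,0.001,0.14,0,0,0,0,0.001,0.155,0,0,0,0,0.001,0.16,0,0,0,0,0.001,0.16,0,0,0]'
python3 -m jog '[0,0,0.01,0,0,0,0,0,0.02,0,0,0,0,0,0.03,0,0,0,0,0,0.036,0,0,0,0,0,0.039,0,0,0,0,0,0.039,0,0,0]'
```

```text
time: 22.02
tool_pos: [557.5, 356.9, 151.6]
tcp_rot: [-180.0, 0.0, 180.0]
ft_force: [-0.5, -0.7, 0.4]
finger_gap: 25.5
grip_force: 69.2
time: 22.78
tool_pos: [557.6, 357.0, 112.7]
tcp_rot: [-180.0, 0.0, -180.0]
ft_force: [1.0, -0.1, -0.8]
finger_gap: 25.3
grip_force: 69.2
```

```bash
python3 -m jog '[0,0,0.001,0,0,0,0,0,0.002,0,0,0,0,0,0.002,0,0,0]'
```

```text
time: 23.15
tool_pos: [557.6, 357.0, 110.9]
tcp_rot: [-180.0, 0.1, -180.0]
ft_force: [-1.1, 0.2, -0.4]
finger_gap: 25.2
grip_force: 69.2
```

```bash
python3 -m jog '[0,0,0.001,0,0,0,0,0,0.001,0,0,0]'|grep -E 'ft|tool'; python3 -m jog '[0,0,0.001,0,0,0,0,0,0.001,0,0,0]'|grep -E 'ft|tool'
```

```text
tool_pos: [557.9, 357.2, 110.6]
ft_force: [-2.5, -1.1, 4.2]
tool_pos: [558.3, 357.4, 110.6]
ft_force: [-3.1, -2.0, 8.8]
```

Collar seated. Release and rise.

```bash
python3 -m jog '[0,0,-0.001,0,0,0,0,0,-0.001,0,0,0,0,0,-0.001,0,0,0,0,0,-0.001,0,0,0,0,0,-0.001,0,0,0,0,0,-0.001,0,0,0]' 1
python3 -m jog '[0,0,-0.01,0,0,0,0,0,-0.03,0,0,0,0,0,-0.06,0,0,0,0,0,-0.1,0,0,0,0,0,-0.15,0,0,0,0,0,-0.2,0,0,0,0,0,-0.25,0,0,0,0,0,-0.25,0,0,0]'
python3 - <<'E'
from bench import r
from h import *
np.set_printoptions(suppress=True,precision=2)
p=r.snapshot("wrist");w=cloud(p)
k=(w[...,2]>158)&(w[...,2]<175)&(abs(w[...,0]-557)<40)&(abs(w[...,1]-356)<40);q=w[k];print(k.sum(),np.median(q,0),cv2.minAreaRect(q[:,:2].astype(np.float32)))
T=r.snapshot("top");S=r.snapshot("side")
z=np.zeros((384,800,3),np.uint8);z[:,:288]=T["pixels"][40:232,116:260].repeat(2,0).repeat(2,1) if 0 else cv2.resize(T["pixels"][40:296,120:312],(288,384));z[:,288:]=S["pixels"]
cv2.imwrite("pics/f.png",z[...,::-1])
W=cloud(T)[160:215,255:330];q=W[(W[...,2]>87)&(W[...,2]<104)];print(np.median(q,0))
E
```

```text
time: 24.4
tool_pos: [557.6, 357.0, 109.8]
tcp_rot: [-180.0, 0.0, -180.0]
ft_force: [-0.2, 0.2, 0.2]
finger_gap: 85.1
grip_force: 0.0
time: 25.4
tool_pos: [558.9, 358.0, 368.9]
tcp_rot: [179.7, 0.7, -180.0]
ft_force: [0.5, 0.3, 1.0]
finger_gap: 85.5
grip_force: 0.0
466 [557.4  356.38 164.99] ((558.4963989257812, 355.7848205566406), (25.794160842895508, 25.096372604370117), 0.39540040493011475)
[ 483.14 -135.71   93.72]
```

View pics/f.png

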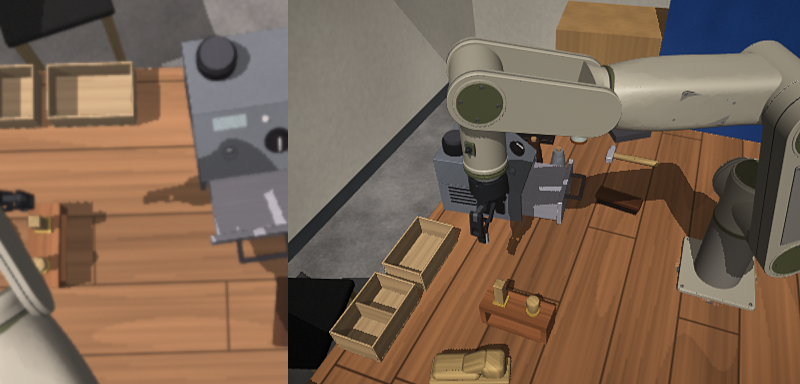

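The pick stands upright in its hole with its top at 165 mm, the tray is out, and the arm is clear of everything.

```bash
python3 -m jog '[0,0,0,0,0,0,0,0,0,0,0,0]'|head -2; python3 -c "
from bench import r
print(r.hand_in())"
```

```text
time: 25.8
tool_pos: [557.0, 356.9, 358.4]
the job is handed in; nothing more can be done
None
```

I handed in the job at 25.8 s: the tray is out at its stop, the reset button was held fully down for just over a second, the pick is back upright in its own hole, and the last pictures showed nothing else moved.

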